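# Pull the filter plate from the dust extractor

### The arm

A 7-joint arm with a two-finger parallel gripper is mounted at the origin on the work surface. World frame = base frame: x ahead of the robot, y to its left, z up, the work surface at z = 0. Lengths are in m, angles in degrees, forces in N, time in s.
With the tool pointing down it reaches from about 0.425 to 0.875 m from the base axis. Payload 4.7 kg.
Tool frame: the origin (TCP) lies at the very end of the fingers, on their centre line; the grasp point (between the pads) lies env.grip_point_offset behind it (env.grip_point_offset is the distance from the TCP to the grasp point, in m); z points along the fingers, y is the direction in which the jaws open and shut (so a half turn about z gives the same grasp; the last joint's range is limited). The gripper opens to 87 mm and grips with 3 to 60 N. Pads are 19 mm wide; open, the fingers measure 117 mm over their backs; the gripper's body (75 mm by 190 mm) begins 51 mm behind the grasp point.
Start: joints at [69.162, 18.392, -4.016, 83.108, 1.295, 78.541, -3.26], TCP at [0.24, -0.604, 0.223] pointing down, gripper open.
Joint ranges: [-163.93, 163.93], [-17.29, 119.83], [-79.2, 71.16], [3.27, 140.29], [-89.18, 269.18], [5.43, 117.66], [-154.24, 154.24]. Speed limits (degrees/s): [147.25, 147.25, 180, 180, 180, 180, 180].

### API

Orientations are given as [roll, pitch, yaw] about the fixed x, y, z axes, in that order (R = Rz(yaw) Ry(pitch) Rx(roll)).
In Python, from cell import env gives the robot as it stands.
- The arm moves only by the tool send_rows, never from a script. Its argument "plan" is a list of rows, each a list of 7 numbers: the finger opening in mm, from 0 to 87, then the shift along the tool's x, y, z in mm, then the turn, a rotation vector about the tool's x, y, z in rad. A call has 1 to 12 rows; each row shifts and turns the commanded pose from where the row before left it, along the tool's axes as they then stand; what a row does not reach is not made up. A row lasts 1/10 s, in which the tool goes at most 50 mm and 8.59 degrees, less where a joint would pass 70% of its speed; a pose out of reach is approached as far as the arm can. A call is refused whole if a number of a shift passes 50 or a number of a turn 0.15, either way. A call with a gripper value outside its range is refused whole. The fingers move at their own pace and stop on an object; "grip_force" is the grip in N (left out, the last holds). Time passes only in rows, so rows that do not move let the fingers close. It gives the time, the measured TCP pose, the force and the opening at its end, in the units of the state.
- env.get_obs(): the state, without advancing time (a new reading comes with each control period).
- env.read_camera(name): name is "scene" or "top" or "wrist"; returns the picture (420x560x3 uint8, red, green, blue); there is no depth.
- env.get_calibration(name): a dict with "fx", "fy", "cx", "cy" (pixels), "k1" (the pictures are not rectified: a ray, as slopes to the right and down, at radius r is drawn at 1 + k1 r^2 times it, then the intrinsics apply), "extrinsics" (4x4, takes a point from camera to world coordinates). Camera axes: x right, y down, z forward; pixel columns grow to the right and rows downward; lengths in m; the calibration is good to about 2 mm. A picture is of the moment at which its call begins: read the wrist's pose just before it. get_calibration takes no time and is no camera call; for the wrist camera it gives the pose at the moment of the call.
- env.sign_off(): hands the job in, once; it reports no verdict.
Trained networks look in the newest picture that a camera, given by its name, has taken for a name from the list of things; names that differ only in an ending like _2 or _b are one class to them, and where a whole thing is asked for, a point or a joint stands for the part that bears it (a point fixed in the world has none). Each returns a list of dicts, best first, with "confidence" (0 to 1); they miss things now and then, are a little off and sometimes report something else, mostly with a low value. They report only what shows in the picture. A call takes as long as a camera call. They do not tell look-alikes from the thing itself.
- env.regions_of(camera, query): "region" (420x560 bool, what is visible of it) and "rect" ([left, top, right, bottom] in pixels, round what is visible of it).
The state is a dict: "time_s": time; "qpos": joint angles; "joint_velocities": joint speeds; "effort": joint torques, N m; "tool_pos": TCP position; "tool_rot": TCP orientation; "force": force on the tool from outside, world axes, zero at the start; "wrist_torque": the same for the moment, N m; "grip_width": finger opening in m.
Only numpy, scipy, OpenCV 4.12 (cv2) and the standard library are available. Lean on these libraries where they do the work, as an engineer would, in place of code of your own. Each camera call takes 0.05 s, during which the arm holds its last target. There are 200 camera calls.

### The job

Lift the top flap of the grey bench dust extractor wide open, so that it stays open, and draw the filter plate (the one with the flat rectangular grip tab, not the plain baffle with the round knob) straight up out of its slot. Present it over the steel dust tray: finish while still holding it there, upright and still, its lower edge about 10 cm above the tray, centred over it and lined up with the tray's long side. Leave the baffle in its slot and everything else, the tray included, where it is.

Things in the scene. Friction and masses are not known exactly. Their poses are not given: they have to be found in the camera images.
- extractor: Grey steel dust extractor, fixed, 125 mm high. Origin: centre of the filter bay's underside, at bench level; front faces -x. The bay, open-topped, is 156 mm (x) by 146 mm (y); inside 144 by 106 mm, floor 5 mm thick, under the flap. The solid blower section joins it from y = +73 to +189 mm, same height; a suction port 60 mm across stands 24 mm out of its front.
- bay (a point): Middle of the filter bay floor, 5 mm above the bench. Two upright guide slots, 15 mm wide, open at the top, lie across the bay at the extractor's x = -30 mm and x = +14 mm; each holds one plate. Which plate is in which slot varies.
- flap (a joint): Top flap of the filter bay, 160 x 144 mm, 4 mm thick, hinged along its far (+x) edge. 0 = shut flat on the bay; grows as it lifts: 1.57 = upright, stop at 1.9 (leaning back). Starts shut or a little ajar. Hinge friction (0.17 N m) holds it wherever it is left; about 1 to 2 N at its handle, a black upright tab near the front edge, moves it.
- flap_handle (a point): Grip point in the flap's handle tab. The tab is 25 mm along y, 12 mm thick and stands 36 mm off the flap's top face; this point is 24 mm above that face, 145 mm from the hinge along the flap and 28 mm above the hinge line when shut; the flap's free edge is 15 mm beyond it.
- flap_hinge (a point): Middle of the hinge line, which runs along the extractor's y axis, at x = +75 mm and 125 mm above the bench.
- filter: Filter plate: aluminium frame with pale pleats, 100 mm (y) x 12 mm (x) x 70 mm high, about 150 g, with a flat grip tab 30 mm (y) x 12 mm (x) rising 35 mm above the frame's top edge (105 mm over all). Origin: centre of the underside; z points up to the tab. Stands loose in its slot (1.5 mm clear each side), its top 15 mm below the shut flap, its y parallel to the extractor's y.
- filter_grip (a point): Grip point in the filter's tab, 92 mm above the filter's origin, 22 mm above the frame's top edge, 13 mm below the tab's top.
- baffle: Plain steel baffle plate, same outline as the filter (100 x 12 x 70 mm) but solid, with a round knob 18 mm across on a thin stem, 97 mm over all, about 250 g. Origin: centre of the underside. Stays in its slot.
- tray: Loose shallow steel dust tray, 180 mm (its y, the long side) x 100 mm (its x) x 25 mm high, walls 3 mm, empty. Origin: centre of the underside.
- tin: Small brass-coloured tin, 56 mm across and 26 mm high, on top of the blower section. Origin: underside. Bystander.
- jar: Closed glass jar, 60 mm across, 85 mm high, on the bench. Bystander.
- mug: White mug, 76 mm across, 90 mm high, at the far side of the bench. Bystander.
- brush: Bench brush lying at the left. Bystander.
- screwdriver: Screwdriver lying beyond the tray. Bystander.
- hammer: Hammer lying to the right of the tray. Bystander.
- block: Wooden block 90 x 50 x 35 mm, between tray and extractor. Bystander.
Things that resemble listed ones, but are neither listed nor needed, are in the scene too. Leave any green or red look-alike of the tray alone.

How it is judged:
By the outcome, as a careful person would: the job done as asked, in the order asked, and still so for the second after the job is handed in, while the arm keeps its last pose, push and grip.
It also fails if it takes over 58 s, if anything falls off the work surface, if the arm or the gripper's body presses on something with over 40 N, if the wrist force passes 120 N, or if a joint passes its speed limit or range.

## Working session

There is one attempt and no reset: what is moved stays moved. The work goes in short steps, Python scripts to look and compute and a tool call to move; the robot and the scene stay as the last step left them, time stands still between calls to the robot, and variables do not carry over. Pictures are saved under pics/ and viewed, about 8 in all and at most 12, crops included, and the job is handed in when it is done.

Besides the shell and the picture viewer there is one more tool, called as a command line: name --pt "numbers of a row" for each row, then --argument value for the rest. send_rows: Moves the arm, as the interface text tells. Its arguments: {"type":"object","properties":{"plan":{"type":"array"},"grip_force":{"type":"number"}},"required":["plan"]}

```bash
ls; mkdir -p pics; python3 - <<'E'
from cell import env
import cv2,numpy as np
ims=[]
for c in("scene","top"):
    im=env.read_camera(c); ims.append(im)
    cv2.imwrite(f"pics/{c}0.png",cv2.resize(im[:,:,::-1],(784,588),interpolation=cv2.INTER_CUBIC))
    for q in("extractor","flap","flap_handle","tray","block","jar","tin","hammer"):
        for r in env.regions_of(c,q)[:3]: print(c,q,round(r["confidence"],2),np.round(r["rect"]))
    k=env.get_calibration(c); print({a:k[a] for a in("fx","cx","cy","k1")}); print(np.round(k["extrinsics"],3))
print(env.grip_point_offset,env.get_obs())
E
```

```text
pics
scene extractor 0.91 [300. 122. 374. 214.]
scene extractor 0.66 [228. 232. 286. 289.]
scene flap 0.55 [303. 144. 361. 194.]
scene flap_handle 0.9 [304. 144. 360. 194.]
scene flap_handle 0.63 [243. 171. 275. 196.]
scene tray 0.95 [104. 268. 160. 319.]
scene tray 0.85 [227. 232. 287. 288.]
scene tray 0.68 [266. 117. 312. 147.]
scene block 0.96 [246. 174. 273. 193.]
scene jar 0.66 [315. 240. 334. 266.]
scene jar 0.38 [304.  78. 337. 107.]
scene tin 0.49 [341. 133. 355. 150.]
scene hammer 0.97 [161. 254. 225. 315.]
{'fx': 488.089724901593, 'cx': 278.4540998750629, 'cy': 200.6607660102241, 'k1': -0.009186038270109921}
[[ 0.745  0.602 -0.286  0.995]
 [ 0.667 -0.675  0.316 -0.638]
 [-0.003 -0.426 -0.904  1.623]
 [ 0.     0.     0.     1.   ]]
top extractor 0.66 [140. 169. 234. 242.]
top flap 0.67 [152. 195. 172. 216.]
top flap 0.64 [178. 169. 232. 224.]
top flap_handle 0.65 [178. 170. 233. 225.]
top tray 0.9 [428. 251. 470. 308.]
top tray 0.8 [300. 188. 361. 227.]
top tray 0.61 [309. 239. 366. 302.]
top block 0.7 [256. 248. 273. 275.]
top block 0.38 [384. 199. 409. 283.]
top block 0.29
[... 455 characters left out ...]
00e+00]]
0.0187 {'time_s': 0.9, 'qpos': array([69.16071491, 18.38955787, -4.01423056, 83.10800341,  1.29457677,
       78.54072943, -3.26045357]), 'joint_velocities': array([ 0.08723426, -0.05958984,  0.01851869, -0.00799691,  0.03167455,
        0.03119353,  0.03738456]), 'effort': array([-1.55398275e-04, -4.91097879e+01, -4.03162418e-01, -3.12772286e+01,
       -6.35485863e-02,  3.36497300e-02,  1.30281347e-05]), 'tool_pos': array([ 0.23974163, -0.60419311,  0.22260914]), 'tool_rot': array([1.79993190e+02, 2.95299551e-03, 2.16457795e+01]), 'force': array([0.8735951 , 0.33216836, 0.30754678]), 'wrist_torque': array([-0.01961923,  0.03893985,  0.02415163]), 'grip_width': 0.08679001722713905}
```

View both.

View pics/scene0.png

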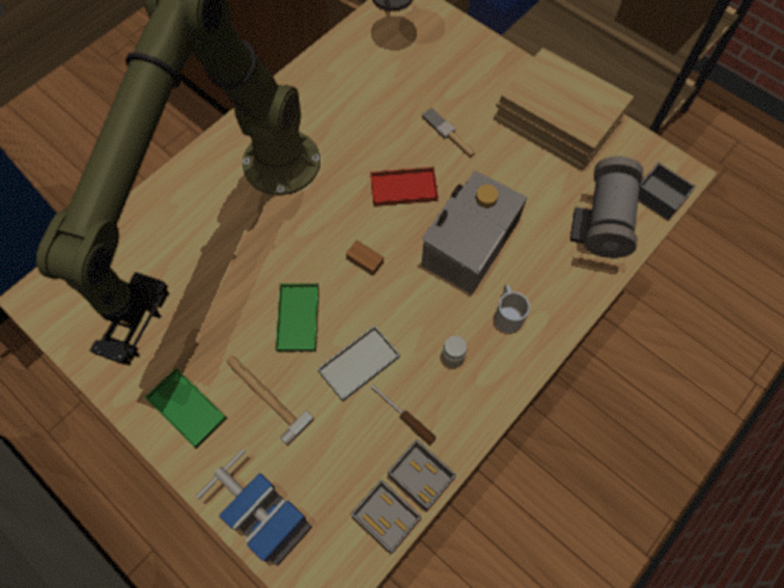

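View pics/top0.png

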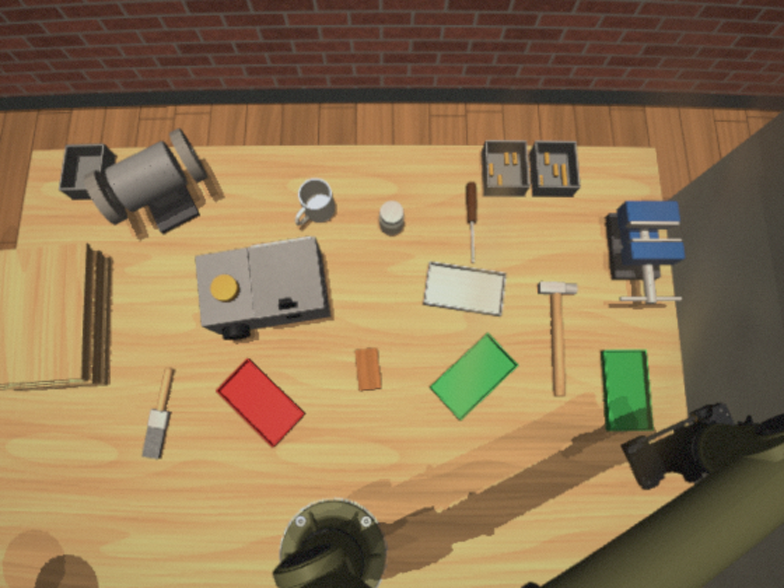

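```bash
cat >h.py <<'E'
from cell import env
import cv2,numpy as np
from scipy.optimize import minimize
from scipy.spatial.transform import Rotation as Ro
def proj(P,k):
    M=np.linalg.inv(k["extrinsics"]); p=np.asarray(P)@M[:3,:3].T+M[:3,3]
    s=p[:,:2]/p[:,2:]; s=s*(1+k["k1"]*(s**2).sum(1,keepdims=True))
    return s*[k["fx"],k["fy"]]+[k["cx"],k["cy"]]
def ray(uv,k):
    u=np.array([(uv[0]-k["cx"])/k["fx"],(uv[1]-k["cy"])/k["fy"]]); s=u.copy()
    for _ in range(9): s=u/(1+k["k1"]*(s@s))
    E=k["extrinsics"]; return E[:3,3],E[:3,:3]@np.r_[s,1]
def onz(uv,k,z):
    o,d=ray(uv,k); return o+d*(z-o[2])/d[2]
def box(x0,x1,y0,y1,z0,z1): return np.array([[x,y,z] for x in(x0,x1) for y in(y0,y1) for z in(z0,z1)])
def w(P,p):
    c,s=np.cos(p[2]),np.sin(p[2]); return np.asarray(P)@np.array([[c,s,0],[-s,c,0],[0,0,1]])+[p[0],p[1],0]
def fit(boxes,obs,p0):
    # obs: list of (mask, calib)
    def cost(p):
        t=0
        for m,k in obs:
            r=np.zeros((1680,2240),np.uint8)
            for b in boxes:
                h=cv2.convexHull((proj(w(b,p),k)*4+1.5).astype(np.float32))
                cv2.fillConvexPoly(r,(h*16).round().astype(np.int32),1,cv2.LINE_8,4)
            M=np.kron(m,np.ones((4,4),bool)); r=r>0
            t+=1-(M&r).sum()/(M|r).sum()
        return t/len(obs)
    p0=np.array(p0,float)
    S=np.vstack([p0]+[p0+d for d in np.diag([.02,.02,.15])])
    o=minimize(cost,p0,method="Nelder-Mead",options=dict(initial_simplex=S,xatol=1e-4,fatol=1e-4,maxiter=120))
    return o.x,o.fun
E
cat >a.py <<'E'
from h import *
K={c:env.get_calibration(c) for c in("scene","top")}
O={"e":[],"t":[]}
for c in K:
    env.read_camera(c)
    for n,q,pt in(("e","extractor",{"scene":(337,165),"top":(188,203)}),("t","tray",{"scene":(257,260),"top":(331,206)})):
        for r in env.regions_of(c,q):
            b=r["rect"]
            if b[0]<pt[c][0]<b[2] and b[1]<pt[c][1]<b[3] and r["confidence"]>.3: O[n].append((r["region"],K[c])); print(n,c,b,r["confidence"],r["region"].sum()); break
k=K["top"]
hd=onz((205,214),k,.15); print("handle~",hd)
pe=onz((208,199),k,.125); print("bay~",pe)
eb=[box(-.078,.078,-.073,.189,0,.127),box(-.102,-.078,.10,.16,.03,.09)]
tb=[box(-.05,.05,-.09,.09,0,.025)]
pt=onz((331,206),k,.02)
for nm,bx,o,p in(("e",eb,O["e"],[pe[0],pe[1],.1]),("t",tb,O["t"],[pt[0],pt[1],-.1])):
    print(nm,fit(bx,o,p),[fit(bx,[q],p) for q in o])
E
python3 a.py
```

```text
e scene [301.9, 121.9, 375.9, 215.1] 0.96 3530
t scene [224.9, 235.2, 285.7, 288.9] 0.72 1568
e top [140.1, 165.9, 235.2, 242.4] 0.73 5125
t top [299.6, 188.0, 363.7, 228.7] 0.71 1759
handle~ [0.52138826 0.08870858 0.15      ]
bay~ [0.57165953 0.08629062 0.125     ]
e (array([0.57811985, 0.09839008, 0.16474748]), np.float64(0.10963066621460327)) [(array([0.57481854, 0.10085611, 0.16254838]), np.float64(0.12537138883620957)), (array([0.57948705, 0.0980391 , 0.17101476]), np.float64(0.08519615764431276))]
t (array([ 0.57616141, -0.2923732 , -0.16026523]), np.float64(0.048811465857106884)) [(array([ 0.57503577, -0.29211054, -0.16126816]), np.float64(0.03444383902856696)), (array([ 0.57694341, -0.29442103, -0.15676123]), np.float64(0.0532445923460898))]
```

```bash
cat >>h.py <<'E'
def to(target,rpy):
    "shift (mm) and rotvec (rad) in present tool frame, to a target TCP pose"
    o=env.get_obs(); R=Ro.from_euler("xyz",o["tool_rot"],degrees=True); T=Ro.from_euler("xyz",rpy,degrees=True)
    print("t",round(o["time_s"],2),"pos",np.round(o["tool_pos"],4),np.round(o["tool_rot"],2),"g",round(o["grip_width"],4),"F",np.round(o["force"],1))
    print("shift mm",np.round(R.inv().apply(np.array(target)-o["tool_pos"])*1000,1),"turn",np.round((R.inv()*T).as_rotvec(),3))
E
python3 - <<'E'
from h import *
k=env.get_calibration("wrist"); o=env.get_obs()
R=Ro.from_euler("xyz",o["tool_rot"],degrees=True).as_matrix()
print(np.round(R.T@k["extrinsics"][:3,:3],3),np.round(R.T@(k["extrinsics"][:3,3]-o["tool_pos"]),3),k["fx"])
to([.47,.08,.33],[180,0,9.4])
E
```

```text
[[ 0.    -0.954 -0.3  ]
 [ 1.     0.     0.   ]
 [-0.    -0.3    0.954]] [ 0.083  0.    -0.163] 377.91487522249514
t 1.2 pos [ 0.2398 -0.6042  0.2226] [180.     0.    21.65] g 0.0869 F [-0.   0.4  0.3]
shift mm [ 466.4 -551.  -107.5] turn [0.    0.    0.214]
```

send_rows --pt "87 20 -20 -25 0 0 0" --pt "87 30 -36 -20 0 0 0" --pt "87 30 -36 -20 0 0 0" --pt "87 30 -36 -15 0 0 0" --pt "87 30 -36 -10 0 0 0" --pt "87 30 -36 -10 0 0 0" --pt "87 30 -36 -7 0 0 0" --pt "87 30 -36 0 0 0 0" --pt "87 30 -36 0 0 0 0" --pt "87 30 -36 0 0 0 0" --pt "87 30 -36 0 0 0 0" --pt "87 30 -36 0 0 0 0"

```text
time_s: 2.4
tool_pos: [0.4113, -0.0881, 0.3291]
tool_rot: [179.9, -0.0, 21.6]
force: [1.1, 0.0, 0.4]
grip_width: 0.0871
```

```bash
python3 -c "
from h import *
to([.47,.08,.33],[180,0,9.4])"
```

```text
t 2.4 pos [ 0.4113 -0.0881  0.3291] [ 1.7992e+02 -2.0000e-02  2.1640e+01] g 0.0871 F [1.1 0.  0.4]
shift mm [ 116.6 -134.6   -1. ] turn [ 0.001 -0.001  0.214]
```

send_rows --pt "87 29 -34 0 0 0 0" --pt "87 29 -34 0 0 0 0" --pt "87 29 -33 0 0 0 0" --pt "87 29 -33 0 0 0 0" --pt "87 0 0 0 0 0 0.107" --pt "87 0 0 0 0 0 0.107" --pt "87 0 0 0 0 0 0"

```text
time_s: 3.1
tool_pos: [0.4694, 0.0776, 0.3288]
tool_rot: [180.0, -0.0, 9.4]
force: [0.0, -1.0, 0.0]
grip_width: 0.0871
```

```bash
cat >v.py <<'E'
from h import *
import sys
to([.47,.08,.33],[180,0,9.4])
k=env.get_calibration("wrist"); im=env.read_camera("wrist")
p=[.578,.0984,.165]
d=im[:,:,::-1].copy()
# flap outline shut (top face z .129), bay rim
for P,c in(([[-.085,-.072,.129],[.075,-.072,.129],[.075,.072,.129],[-.085,.072,.129]],(0,255,0)),([[-.078,-.073,.0],[-.078,.189,.0],[-.078,.189,.125],[-.078,-.073,.125]],(0,0,255)),([[-.076,-.0125,.165],[-.064,-.0125,.165],[-.064,.0125,.165],[-.076,.0125,.165]],(255,255,0))):
    cv2.polylines(d,[proj(w(P,p),k).round().astype(np.int32)],True,c,1)
cv2.imwrite("pics/w1.png",cv2.resize(np.hstack([d]),(784,588)))
for q in("flap","flap_handle","tin","extractor"):
    for r in env.regions_of("wrist",q)[:2]: print(q,r["confidence"],r["rect"])
E
python3 v.py
```

```text
t 3.1 pos [0.4694 0.0776 0.3288] [179.99  -0.     9.42] g 0.0871 F [ 0. -1.  0.]
shift mm [ 1.  -2.2 -1.2] turn [ 0. -0.  0.]
flap 0.83 [195.1, 1.6, 367.0, 148.8]
flap_handle 0.56 [195.9, 0.0, 364.7, 148.8]
tin 0.61 [98.6, 21.2, 172.4, 95.3]
extractor 0.61 [64.2, 2.1, 366.8, 157.3]
extractor 0.59 [11.7, 173.4, 54.8, 269.2]
```

View pics/w1.png

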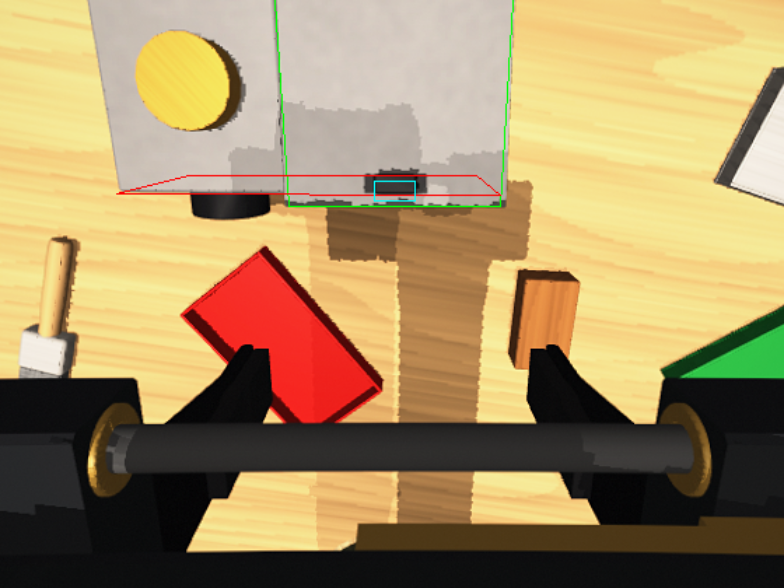

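```bash
python3 - <<'E'
import cv2
d=cv2.imread("pics/w1.png")[140:230,330:460]
cv2.imwrite("pics/w1c.png",cv2.resize(d,None,fx=6,fy=6,interpolation=cv2.INTER_CUBIC))
E
```

```text
(no output)
```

View pics/w1c.png

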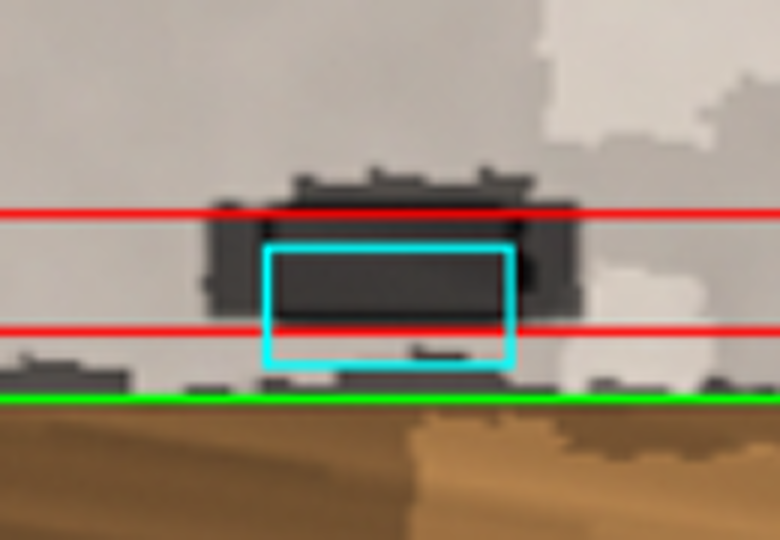

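```bash
python3 - <<'E'
from h import *
p=[.578,.0984,.165]
P=w([[-.067,0,.138]],p)[0]; print(P)
to(P,[180,0,9.45])
# arc increments in the tool frame (tool x = extractor x, z down)
th=np.linspace(0,1.8,13)
A=np.c_[-145*np.cos(th)+28*np.sin(th),145*np.sin(th)+28*np.cos(th)]
print(np.round(np.diff(A,axis=0),0).tolist())
E
```

```text
[0.51190997 0.08739509 0.138     ]
t 3.35 pos [0.4694 0.077  0.3288] [ 1.7998e+02 -1.0000e-02  9.4300e+00] g 0.0869 F [ 0.4  0.7 -0.3]
shift mm [ 43.6  -3.3 190.8] turn [ 0. -0. -0.]
[[6.0, 21.0], [9.0, 20.0], [12.0, 19.0], [15.0, 17.0], [17.0, 14.0], [19.0, 12.0], [20.0, 9.0], [21.0, 6.0], [22.0, 2.0], [22.0, -1.0], [22.0, -4.0], [21.0, -7.0]]
```

send_rows --pt "60 22 -2 30 0 0 0" --pt "50 22 -1 30 0 0 0" --pt "45 0 0 35 0 0 0" --pt "45 0 0 35 0 0 0" --pt "45 0 0 25 0 0 0" --pt "45 0 0 15 0 0 0" --pt "45 0 0 10 0 0 0" --pt "45 0 0 5 0 0 0" --pt "45 0 0 5 0 0 0" --pt "45 0 0 0 0 0 0" --grip_force 6

```text
time_s: 4.35
tool_pos: [0.5127, 0.0874, 0.1391]
tool_rot: [180.0, -0.0, 9.4]
force: [-0.7, 0.4, 0.1]
grip_width: 0.0452
```

```bash
python3 - <<'E'
from h import *
k=env.get_calibration("wrist"); im=env.read_camera("wrist")
cv2.imwrite("pics/w2.png",cv2.resize(im[:,:,::-1],(784,588)))
E
```

```text
(no output)
```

View pics/w2.png

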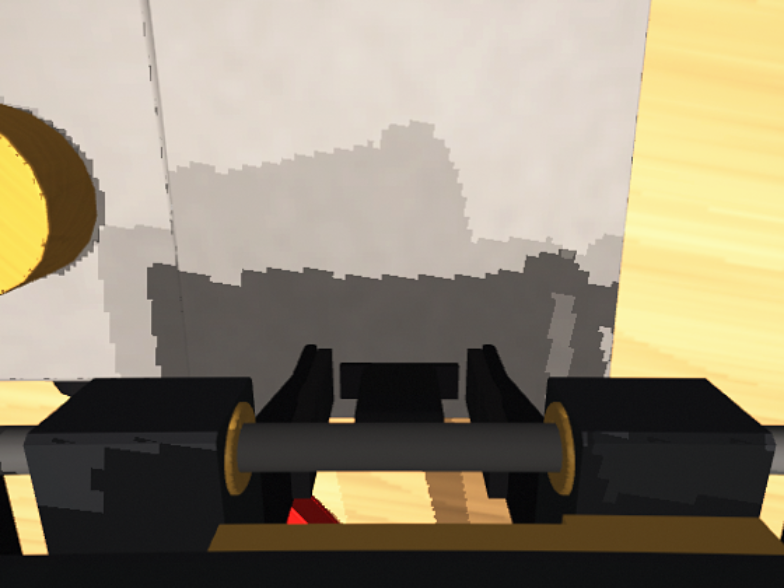

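The tab stands between the fingers (357–443, 365–420), centred. I'll close the gripper and start lifting.

send_rows --pt "0 0 0 0 0 0 0" --pt "0 0 0 0 0 0 0" --pt "0 0 0 0 0 0 0" --pt "0 0 0 0 0 0 0" --pt "0 3 0 -10 0 0 0" --pt "0 3 0 -11 0 0 0" --pt "0 4 0 -10 0 0 0" --pt "0 5 0 -10 0 0 0" --pt "0 0 0 0 0 0 0" --grip_force 8

```text
time_s: 5.3
tool_pos: [0.5273, 0.0899, 0.1816]
tool_rot: [180.0, 0.1, 9.4]
force: [-7.7, -1.5, 4.4]
grip_width: 0.0249
```

send_rows --pt "0 5 0 -10 0 0 0" --pt "0 6 0 -10 0 0 0" --pt "0 6 0 -9 0 0 0" --pt "0 7 0 -9 0 0 0" --pt "0 7 0 -8 0 0 0" --pt "0 8 0 -8 0 0 0" --pt "0 8 0 -7 0 0 0" --pt "0 9 0 -7 0 0 0" --pt "0 0 0 0 0 0 0"

```text
time_s: 6.2
tool_pos: [0.5841, 0.0992, 0.2482]
tool_rot: [-179.9, -0.1, 9.4]
force: [4.4, 1.4, -6.4]
grip_width: 0.025
```

send_rows --pt "0 10 0 -6 0 0 0" --pt "0 10 0 -6 0 0 0" --pt "0 10 0 -5 0 0 0" --pt "0 10 0 -4 0 0 0" --pt "0 10 0 -3 0 0 0" --pt "0 11 0 -3 0 0 0" --pt "0 11 0 -1 0 0 0" --pt "0 11 0 -1 0 0 0" --pt "0 0 0 0 0 0 0"

```text
time_s: 7.1
tool_pos: [0.6637, 0.1122, 0.2744]
tool_rot: [-180.0, 0.3, 9.4]
force: [0.9, 0.6, -11.2]
grip_width: 0.0247
```

```bash
python3 - <<'E'
from h import *
to([.6,0,.3],[180,0,9.4])
cv2.imwrite("pics/w3.png",np.hstack([cv2.resize(env.read_camera(c)[a:b,l:r,::-1],(400,400),interpolation=cv2.INTER_CUBIC) for c,a,b,l,r in(("scene",80,240,260,420),("wrist",0,420,70,490))]))
E
```

```text
t 7.1 pos [0.6637 0.1122 0.2744] [-179.97    0.3     9.39] g 0.0247 F [  0.9   0.6 -11.2]
shift mm [-81.3 100.3 -25.2] turn [-0.     0.005 -0.   ]
```

View pics/w3.png

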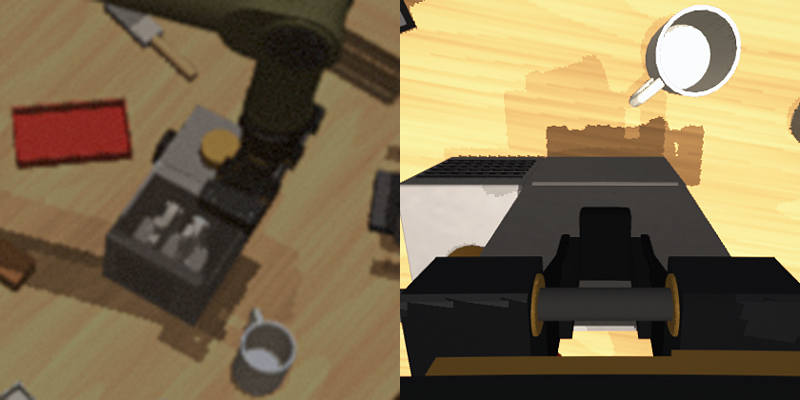

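send_rows --pt "0 8 0 2 0 0 0" --pt "0 8 0 4 0 0 0" --pt "0 8 0 5 0 0 0" --pt "0 8 0 6 0 0 0" --pt "0 8 0 6 0 0 0" --pt "0 8 0 6 0 0 0" --pt "0 0 0 0 0 0 0"

```text
time_s: 7.9
tool_pos: [0.7184, 0.1212, 0.2552]
tool_rot: [-180.0, -1.1, 9.2]
force: [6.5, -0.8, 11.6]
grip_width: 0.025
```

send_rows --pt "40 0 0 -3 0 0 0" --pt "45 0 0 -5 0 0 0" --pt "45 0 0 0 0 0 0" --pt "45 0 0 -15 0 0 0" --pt "45 0 0 -25 0 0 0" --pt "45 0 0 -25 0 0 0" --pt "45 0 0 0 0 0 0"

```text
time_s: 8.6
tool_pos: [0.7124, 0.1213, 0.3257]
tool_rot: [-179.9, -0.3, 9.4]
force: [0.1, -0.1, 0.6]
grip_width: 0.045
```

```bash
python3 - <<'E'
from h import *
p=[.578,.0984,.165]
to(w([[-.05,0,.36]],p)[0],[180,0,9.45])
cv2.imwrite("pics/w4.png",np.hstack([cv2.resize(env.read_camera(c)[a:b,l:r,::-1],(400,400),interpolation=cv2.INTER_CUBIC) for c,a,b,l,r in(("scene",80,240,260,420),("wrist",0,420,70,490))]))
E
```

```text
t 8.6 pos [0.7124 0.1213 0.3257] [-179.94   -0.33    9.38] g 0.045 F [ 0.1 -0.1  0.6]
shift mm [-186.2    0.7  -35.4] turn [-0.001 -0.006 -0.001]
```

View pics/w4.png

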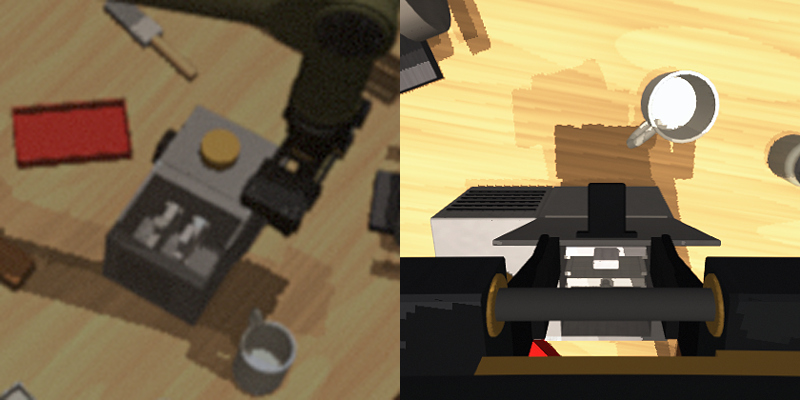

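```bash
python3 - <<'E'
from h import *
p=[.578,.0984,.165]; k=env.get_calibration("wrist")
for th in np.arange(1.3,1.95,.1):
    c,s=np.cos(th),np.sin(th); x,z=.075-.16*c+.004*s,.125+.16*s+.004*c
    print(round(th,1),proj(w([[x,-.072,z],[x,.072,z]],p),k).round().tolist())
E
```

```text
1.3 [[395.0, 376.0], [174.0, 376.0]]
1.4 [[398.0, 359.0], [171.0, 359.0]]
1.5 [[401.0, 339.0], [168.0, 339.0]]
1.6 [[403.0, 316.0], [166.0, 316.0]]
1.7 [[405.0, 291.0], [164.0, 292.0]]
1.8 [[405.0, 265.0], [163.0, 265.0]]
1.9 [[405.0, 238.0], [163.0, 238.0]]
```

send_rows --pt "45 -20 0 -15 0 0 0" --pt "45 -35 0 -20 0 0 0" --pt "45 -40 0 0 0 0 0" --pt "45 -40 0 0 0 0 0" --pt "45 -40 0 0 0 0 0" --pt "45 0 0 0 0 0 0" --pt "45 0 0 0 0 0 0"

```text
time_s: 9.4
tool_pos: [0.5383, 0.0908, 0.3554]
tool_rot: [179.9, 0.0, 9.3]
force: [0.4, 0.8, -0.1]
grip_width: 0.0448
```

```bash
python3 - <<'E'
from h import *
p=[.578,.0984,.165]
to(w([[-.05,0,.36]],p)[0],[180,0,9.45])
k=env.get_calibration("wrist"); im=env.read_camera("wrist")
d=im[:,:,::-1].copy()
for x,c in((-.03,(0,255,0)),(.014,(0,0,255))):
  for b in ([[x-.006,-.015,.110],[x+.006,-.015,.110],[x+.006,.015,.110],[x-.006,.015,.110]],[[x-.006,-.05,.075],[x+.006,-.05,.075],[x+.006,.05,.075],[x-.006,.05,.075]]):
    cv2.polylines(d,[proj(w(b,p),k).round().astype(np.int32)],True,c,1)
cv2.imwrite("pics/w5.png",cv2.resize(np.hstack([im[100:310,140:420,::-1],d[100:310,140:420]]),(800,300),interpolation=cv2.INTER_CUBIC))
for q in("filter","filter_grip","baffle"):
    for r in env.regions_of("wrist",q)[:2]: print(q,r["confidence"],r["rect"])
E
```

```text
t 9.4 pos [0.5383 0.0908 0.3554] [1.7986e+02 3.0000e-02 9.3000e+00] g 0.0448 F [ 0.4  0.8 -0.1]
shift mm [-9.6 -0.9 -4.6] turn [ 0.002  0.    -0.003]
filter 0.69 [240.7, 99.0, 327.6, 118.9]
filter 0.42 [183.0, 0.7, 380.1, 52.0]
filter_grip 0.65 [241.7, 100.5, 330.9, 117.8]
baffle 0.91 [242.4, 135.5, 326.6, 161.8]
baffle 0.21 [86.4, 0.8, 382.4, 213.2]
```

View pics/w5.png

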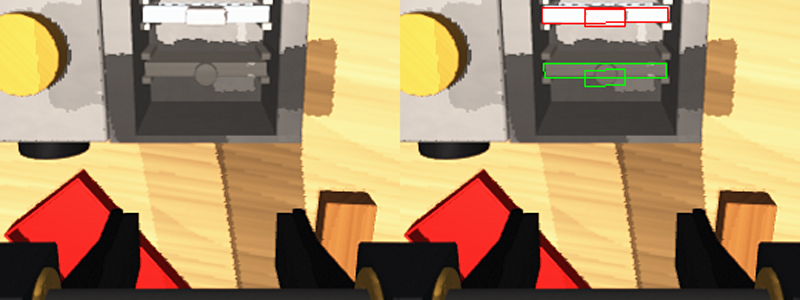

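```bash
python3 - <<'E'
from h import *
p=[.578,.0984,.165]
R=Ro.from_euler("xyz",[180,0,9.45],degrees=True)*Ro.from_rotvec([0,.09,0])
G=w([[.015,-.0015,.1057]],p)[0]
T=G+R.apply([0,0,.0187]); rp=R.as_euler("xyz",degrees=True); print(T,rp)
to(T,rp)
# same in the tool frame after the turn (turn first, about TCP)
o=env.get_obs(); print("after turn:",np.round(R.inv().apply(T-o["tool_pos"])*1000,1))
u=R.inv().apply([0,0,-1]); print("down in tool",u.round(3))
k=env.get_calibration("wrist")
r=env.regions_of("wrist","tin")[0]; m=np.argwhere(r["region"]).mean(0)[::-1]
t=onz(m,k,.15)-[p[0],p[1],0]; c,s=np.cos(p[2]),np.sin(p[2]); print("tin in extr",t[0]*c+t[1]*s,-t[0]*s+t[1]*c)
E
```

```text
[0.59470057 0.09966011 0.08707568] [180.          -5.15662016   9.45      ]
t 9.6 pos [0.5398 0.0918 0.3552] [-1.799e+02  5.000e-02  9.400e+00] g 0.0451 F [-0.3 -0.4 -0.3]
shift mm [ 55.7   1.7 268. ] turn [-0.002  0.091 -0.001]
after turn: [ 31.1   1.3 272. ]
down in tool [-0.09  -0.     0.996]
tin in extr -0.004815370347926267 0.12518148243944038
```

send_rows --pt "45 0 0 0 0 0.09 0" --pt "45 28 1 2 0 0 0" --pt "45 27 1 3 0 0 0" --pt "45 -3 0 35 0 0 0" --pt "45 -4 0 45 0 0 0" --pt "45 -4 0 45 0 0 0" --pt "45 -4 0 40 0 0 0" --pt "45 -2 0 25 0 0 0" --pt "45 -1 0 15 0 0 0" --pt "45 0 0 0 0 0 0"

```text
time_s: 10.65
tool_pos: [0.5933, 0.0991, 0.1476]
tool_rot: [-179.9, -4.9, 9.4]
force: [0.1, -0.2, 0.2]
grip_width: 0.0452
```

```bash
python3 - <<'E'
from h import *
to([0.5947,.0997,.0871],[180,-5.157,9.45])
cv2.imwrite("pics/w6.png",np.hstack([cv2.resize(env.read_camera(c)[a:b,l:r,::-1],(400,400),interpolation=cv2.INTER_CUBIC) for c,a,b,l,r in(("scene",110,230,280,400),("wrist",0,420,70,490))]))
E
```

```text
t 10.65 pos [0.5933 0.0991 0.1476] [-179.91   -4.92    9.41] g 0.0452 F [ 0.1 -0.2  0.2]
shift mm [-3.8 -0.3 60.4] turn [-0.002  0.004 -0.001]
```

View pics/w6.png

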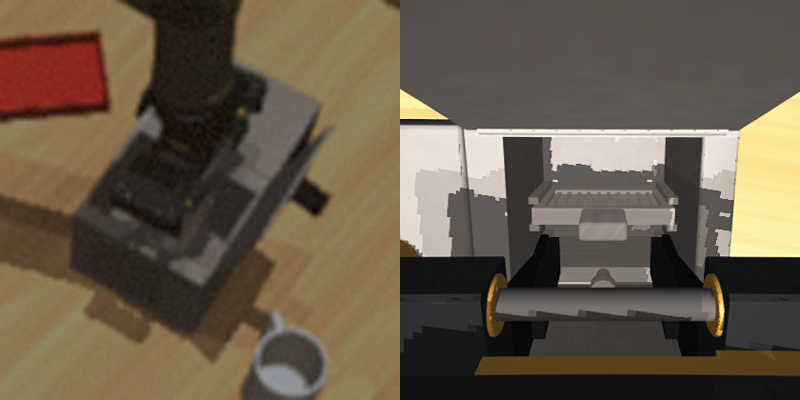

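```bash
python3 - <<'E'
from h import *
p=[.578,.0984,.165]; k=env.get_calibration("wrist"); x=.015;y=-.0015
im=cv2.imread("pics/w6.png")
q=lambda P:((proj(w(P,p),k)-[70,0])*400/420+[400,0]).round(1)
for z in(.110,.075): print(q([[x+.006,y+.015,z],[x+.006,y-.015,z],[x-.006,y-.015,z],[x-.006,y+.015,z]]).tolist())
print(q([[x+.006,y+.05,.075],[x+.006,y-.05,.075],[x-.006,y+.05,.075]]).tolist())
cv2.imwrite("pics/w6c.png",cv2.resize(im[170:270,520:690],None,fx=4.5,fy=4.5,interpolation=cv2.INTER_CUBIC))
E
```

```text
[[579.2, 222.8], [628.5, 222.8], [628.2, 241.5], [579.5, 241.5]]
[[582.6, 208.3], [625.3, 208.3], [625.1, 224.7], [582.9, 224.7]]
[[532.8, 208.3], [675.1, 208.3], [533.5, 224.7]]
```

View pics/w6c.png

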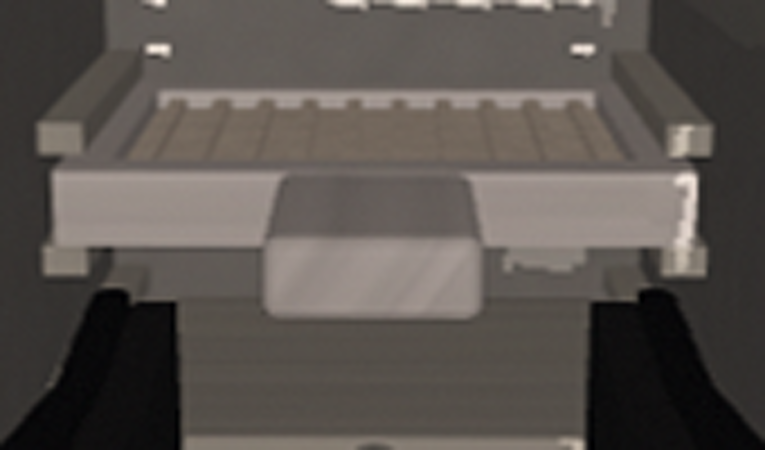

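The filter's tab face is within a pixel of where I predicted (579–627, 222–241), and the fingers are centred on it. I'll descend and grip.

send_rows --pt "45 -1 0 15 0 0 0" --pt "45 -1 0 15 0 0 0" --pt "45 -1 0 13 0 0 0" --pt "45 -1 0 10 0 0 0" --pt "45 0 0 7 0 0 0" --pt "45 0 0 0 0 0 0"

```text
time_s: 11.35
tool_pos: [0.595, 0.099, 0.0885]
tool_rot: [-180.0, -5.0, 9.4]
force: [-0.3, -0.2, -0.6]
grip_width: 0.0449
```

send_rows --pt "0 0 0 0 0 0 0" --pt "0 0 0 0 0 0 0" --pt "0 0 0 0 0 0 0" --pt "0 0 0 0 0 0 0" --grip_force 25

```text
time_s: 11.75
tool_pos: [0.5961, 0.0996, 0.0904]
tool_rot: [-180.0, -5.2, 9.4]
force: [-0.2, 0.4, 1.1]
grip_width: 0.0299
```

send_rows --pt "0 0.5 0 -5 0 0 0" --pt "0 1 0 -10 0 0 0" --pt "0 1 0 -15 0 0 0" --pt "0 2 0 -20 0 0 0" --pt "0 2 0 -20 0 0 0" --pt "0 0 0 0 0 0 0" --grip_force 30

```text
time_s: 12.35
tool_pos: [0.5982, 0.0999, 0.1643]
tool_rot: [179.9, -5.5, 9.4]
force: [0.5, 0.5, -0.8]
grip_width: 0.0295
```

send_rows --pt "0 2 0 -20 0 0 0" --pt "0 2 0 -25 0 0 0" --pt "0 2 0 -25 0 0 0" --pt "0 2 0 -25 0 0 0" --pt "0 1 0 -15 0 0 0" --pt "0 0 0 0 0 0 0"

```text
time_s: 12.95
tool_pos: [0.5959, 0.0994, 0.2724]
tool_rot: [180.0, -5.4, 9.4]
force: [0.6, 0.5, -1.5]
grip_width: 0.0301
```

```bash
python3 - <<'E'
from h import *
# tray again from both, then target
K={c:env.get_calibration(c) for c in("scene","top")}; O=[]
for c,pt in(("scene",(257,260)),("top",(331,206))):
    im=env.read_camera(c)
    if c=="scene": s=im
    for r in env.regions_of(c,"tray"):
        b=r["rect"]
        if b[0]<pt[0]<b[2] and b[1]<pt[1]<b[3]: O.append((r["region"],K[c])); break
tb=[box(-.05,.05,-.09,.09,0,.025)]
P,f=fit(tb,O,[.576,-.2925,-.16]); print(P,f,len(O))
R=Ro.from_euler("xyz",[180,0,np.degrees(P[2])],degrees=True)*Ro.from_rotvec([0,.09,0])
o=env.get_obs()
# grasp point above tray centre; filter raised by (z - .0904)
T=np.r_[P[:2],0]+R.apply([0,0,.0187]); T[2]=.0904-.005+.12
to(T,R.as_euler("xyz",degrees=True)); print(T)
cv2.imwrite("pics/w7.png",np.hstack([cv2.resize(a,(400,400),interpolation=cv2.INTER_CUBIC) for a in(s[110:230,280:400,::-1],env.read_camera("wrist")[:,70:490,::-1])]))
E
```

```text
[ 0.57632665 -0.29282974 -0.1478415 ] 0.055312217412467 2
t 13.15 pos [0.5941 0.0986 0.2687] [-180.     -5.      9.38] g 0.0297 F [ 0.2 -0.6 -1.5]
shift mm [-85.  383.9  56.1] turn [-0.028  0.003  0.31 ]
[ 0.57798904 -0.29307732  0.2054    ]
```

View pics/w7.png

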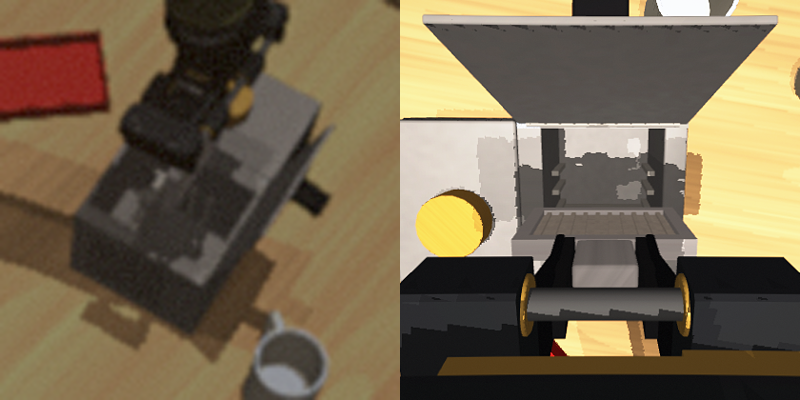

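send_rows --pt "0 -4 18 0 0 0 0" --pt "0 -8 32 0 0 0 0" --pt "0 -8 38 0 0 0 0" --pt "0 -8 38 0 0 0 0" --pt "0 -8 38 0 0 0 0" --pt "0 -8 38 0 0 0 0" --pt "0 -8 38 0 0 0 0" --pt "0 -8 38 0 0 0 0" --pt "0 -8 38 0 0 0 0" --pt "0 -8 32 0 0 0 0" --pt "0 -5 24 0 0 0 0" --pt "0 -4 12 0 0 0 0"

```text
time_s: 14.4
tool_pos: [0.5727, -0.2969, 0.261]
tool_rot: [-179.9, -5.0, 9.2]
force: [0.2, -0.1, -1.6]
grip_width: 0.0299
```

send_rows --pt "0 0 0 0 -0.007 0 0.078" --pt "0 0 0 0 -0.007 0 0.078" --pt "0 0 0 0 -0.007 0.001 0.078" --pt "0 0 0 0 -0.007 0.001 0.076" --pt "0 0 0 0 0 0 0" --pt "0 0 0 0 0 0 0"

```text
time_s: 15.0
tool_pos: [0.5741, -0.2926, 0.2625]
tool_rot: [-180.0, -5.2, -8.3]
force: [0.0, 0.3, -1.4]
grip_width: 0.0299
```

```bash
python3 - <<'E'
from h import *
k=env.get_calibration("wrist"); im=env.read_camera("wrist")
to([.578,-.293,.2054],[180,-5.157,-8.8])
d=im[:,:,::-1].copy()
for P,c in(([.5763,-.2925,-.16],(0,255,0)),([.5763,-.2928,-.148],(0,0,255))):
    for b in([[-.05,-.09,.025],[.05,-.09,.025],[.05,.09,.025],[-.05,.09,.025]],):
        print(proj(w(b,P),k).round().tolist()); cv2.polylines(d,[proj(w(b,P),k).round().astype(np.int32)],True,c,1)
cv2.imwrite("pics/w8.png",cv2.resize(d,(784,588),interpolation=cv2.INTER_CUBIC))
E
```

```text
t 15.05 pos [ 0.5741 -0.293   0.2626] [-179.98   -5.24   -8.31] g 0.0298 F [ 0.1  0.2 -1.2]
shift mm [-1.4 -0.5 57.3] turn [-0.001 -0.001  0.009]
[[364.0, 229.0], [370.0, 138.0], [200.0, 135.0], [203.0, 226.0]]
[[365.0, 228.0], [370.0, 137.0], [200.0, 136.0], [204.0, 227.0]]
```

View pics/w8.png

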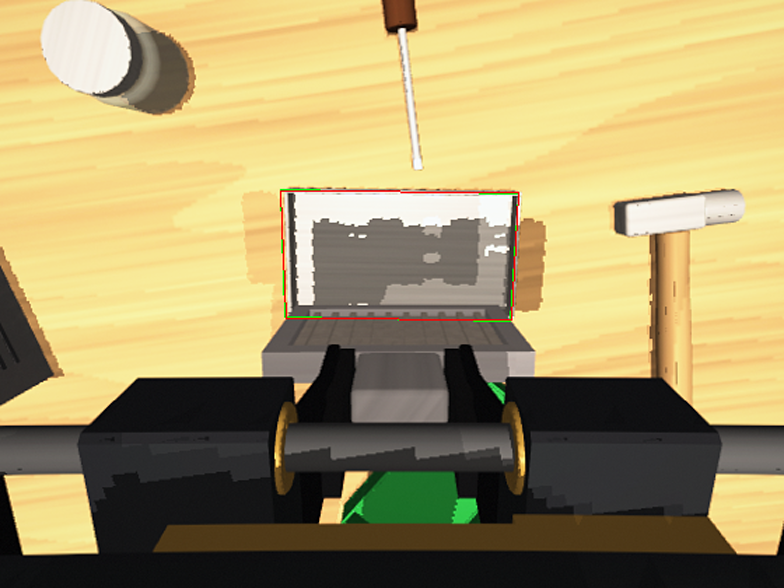

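```bash
python3 - <<'E'
from h import *
p=[.578,.0984,.165]
k=env.get_calibration("wrist"); im=env.read_camera("wrist")
sat=cv2.cvtColor(im,cv2.COLOR_RGB2HSV)[:,:,1].astype(float)
pts=[]
for u in range(212,362,3):
    col=cv2.GaussianBlur(sat,(1,3),0)[120:155,u]; i=np.argmax(col<60)  # first unsaturated going down
    f=i-1+(col[i-1]-60)/(col[i-1]-col[i]); pts.append(onz((u,120+f),k,.025)[:2])
P=np.array(pts); a=np.polyfit(P[:,1],P[:,0],1); res=P[:,0]-np.polyval(a,P[:,1]); g=abs(res)<.002
a=np.polyfit(P[g,1],P[g,0],1); print("edge yaw",-np.arctan(a[0]),g.sum(),res.std())
# side edges at mid row of the tray
s=sat[180]; row=s
L=next(u for u in range(170,260) if sat[178:184,u].mean()<60); Rr=next(u for u in range(400,300,-1) if sat[178:184,u].mean()<60)
A,B=onz((L-.5,181),k,.02),onz((Rr+.5,181),k,.02); print("sides",A,B,(A+B)/2,np.linalg.norm(A-B))
yaw=-np.arctan(a[0]); e=np.array([-np.sin(yaw),np.cos(yaw)]); n=np.array([np.cos(yaw),np.sin(yaw)])
m=np.array([np.polyval(a,-.2928),-.2928]); print("far edge offset from centre",(m-[.5763,-.2928])@n)
E
```

```text
edge yaw -0.15585878648178614 48 0.0025777569521061054
sides [ 0.59047078 -0.20530331  0.02      ] [ 0.56430203 -0.38485265  0.02      ] [ 0.5773864  -0.29507798  0.02      ] 0.18144632260339427
far edge offset from centre 0.0511007413359565
```

send_rows --pt "0 2 1 10 0 0 0.01" --pt "0 0 0 15 0 0 0" --pt "0 -1 0 15 0 0 0" --pt "0 -1 0 11 0 0 0" --pt "0 -1 0 6 0 0 0" --pt "0 0 0 0 0 0 0" --pt "0 0 0 0 0 0 0" --pt "0 0 0 0 0 0 0"

```text
time_s: 15.9
tool_pos: [0.5786, -0.2954, 0.2069]
tool_rot: [-180.0, -5.4, -9.0]
force: [-0.5, 0.4, -0.9]
grip_width: 0.0296
```

```bash
python3 - <<'E'
from h import *
to([.5787,-.2943,.2054],[180,-5.157,-8.9])
k=env.get_calibration("wrist"); d=env.read_camera("wrist")[:,:,::-1].copy()
o=env.get_obs(); g=o["tool_pos"]-Ro.from_euler("xyz",o["tool_rot"],degrees=True).apply([0,0,.0187])
q=[g[0],g[1],np.radians(o["tool_rot"][2])]; z=o["tool_pos"][2]-.0854; print("grasp xy",g)
for b,zz in(([.006,.05],.070),([.006,.05],0),([.006,.015],.105)):
    P=[[sx*b[0],sy*b[1],z+zz] for sx,sy in((1,1),(1,-1),(-1,-1),(-1,1))]
    cv2.polylines(d,[proj(w(P,q),k).round().astype(np.int32)],True,(0,0,255) if zz else (0,255,0),1)
s=env.read_camera("scene"); ks=env.get_calibration("scene"); t=s[:,:,::-1].copy()
P=[[0,sy*.05,z+zz] for sy,zz in((1,0),(-1,0),(-1,.07),(1,.07))]
cv2.polylines(t,[proj(w(P,q),ks).round().astype(np.int32)],True,(0,0,255),1)
cv2.imwrite("pics/w9.png",np.hstack([cv2.resize(d[60:340,140:420],(400,400)),cv2.resize(t[90:310,190:410],(400,400),interpolation=cv2.INTER_CUBIC)]))
E
```

```text
t 15.9 pos [ 0.5786 -0.2954  0.2069] [-179.97   -5.35   -9.02] g 0.0296 F [-0.5  0.4 -0.9]
shift mm [-0.2 -1.1  1.5] turn [-0.    -0.003 -0.002]
grasp xy [ 0.57687076 -0.29508984  0.22554048]
```

```bash
python3 - <<'E'
from h import *
o=env.get_obs(); R=Ro.from_euler("xyz",o["tool_rot"],degrees=True); g=o["tool_pos"]-R.apply([0,0,.0187]); z=o["tool_pos"][2]-.0854
k=env.get_calibration("wrist"); q=[g[0],g[1],np.radians(o["tool_rot"][2])]
im=env.read_camera("wrist"); sat=cv2.cvtColor(im,cv2.COLOR_RGB2HSV)
for tilt in(-6,-3,0,3,6):   # plate tilt about its y, pivoting at the grip
    Q=Ro.from_euler("y",tilt,degrees=True); out=[]
    for b in(box(-.006,.006,-.05,.05,-.097-.0035,-.027-.0035),):
        P=w(Q.apply(b)+[0,0,g[2]],q); pr=proj(P,k); out=np.r_[pr.min(0),pr.max(0)].round(1)
    print(tilt,out)
for q_ in("filter","filter_grip"):
    for r in env.regions_of("wrist",q_)[:2]: print(q_,r["confidence"],r["rect"])
for c in("scene","top"):
    env.read_camera(c)
    kk=env.get_calibration(c); pr=proj(w(box(-.006,.006,-.05,.05,z,z+.07),q),kk); print(c,"pred",np.r_[pr.min(0),pr.max(0)].round(1))
    for n in("filter","baffle","tray","flap","tin"):
        for r in env.regions_of(c,n)[:2]: print(c,n,round(r["confidence"],2),r["rect"])
print(env.get_obs()["joint_velocities"].round(2))
E
```

```text
-6 [184.  201.7 384.2 266.3]
-3 [184.4 209.  383.8 269.4]
0 [184.8 216.3 383.5 272.6]
3 [185.1 223.6 383.2 275.8]
6 [185.4 231.1 382.9 279. ]
filter 0.57 [189.3, 215.1, 380.1, 300.4]
filter_grip 0.57 [186.8, 219.9, 383.7, 301.4]
scene pred [239.3 230.6 267.4 259.6]
scene filter 0.57 [239.6, 235.2, 265.5, 255.1]
scene baffle 0.54 [240.5, 233.3, 268.6, 257.3]
scene baffle 0.44 [318.4, 162.0, 330.9, 180.6]
scene tray 0.89 [103.5, 264.9, 161.2, 320.6]
scene tray 0.68 [199.5, 201.7, 230.0, 255.7]
scene flap 0.85 [342.7, 151.7, 376.8, 196.0]
scene tin 0.63 [340.9, 133.2, 354.2, 149.5]
top pred [320.2 186.6 359.1 202.1]
top baffle 0.55 [189.5, 203.7, 222.7, 218.0]
top baffle 0.2 [152.5, 196.6, 169.7, 214.4]
top tray 0.97 [429.9, 250.8, 467.8, 308.3]
top tray 0.96 [299.4, 187.8, 337.6, 222.5]
top flap 0.63 [161.8, 132.1, 225.0, 175.2]
top tin 0.56 [151.6, 196.1, 170.3, 214.7]
[ 0.04  0.13 -0.19 -0.03  0.01  0.01  0.05]
```

```bash
python3 -c "
from cell import env
print(env.sign_off()); print(env.get_obs()['time_s'])"
```

```text
the job is handed in; nothing more can be done
None
the job is handed in; nothing more can be done
```

I opened the flap, lifted the filter plate straight up out of the far slot (x = +14 mm), and handed the job in at about 16 s of the 58 s. The arm is holding the plate still over the steel tray.

- **Flap:** it stayed open after I let go, at about 1.84 rad worked out from the wrist picture.
- **Filter over the tray:** it is within about 1–2 mm of the tray's centre and within about 0.5° of its long side, and its lower edge is about 12 cm above the bench. That is roughly 10 cm above the tray's rim, which is how I read "above the tray".
- **Upright:** the filter's outline in the wrist picture matched an upright plate to within about 1.5°.
- **Other things:** the baffle still shows in its slot, and the tin and tray still show at their earlier image positions. The arm force I read between moves never passed about 14 N.

**Less certain checks:**
- The fingers slid 15–20 mm along the handle tab while lifting the flap, but it still opened fully.
- My tray angle estimates ranged from -0.148 to -0.160 rad; I used about -0.156.
- In the last pictures the network labelled the held plate "filter" and "baffle" with about equal confidence in the scene view, and missed it in the top view. I had identified it earlier by its rectangular tab.
- My last overlay picture was past the 12-picture limit, so the final check is from numbers only.

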